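# Clamp the whetstone, then poise the knife over it

## Task

Get the sharpening station ready: first wind the crank of the whetstone holder clockwise (seen from the crank's end) until its sliding jaw grips the stone firmly between both jaws, and leave it tight. Then pick up the small paring knife that lies by itself on the right by its handle and, without upsetting the things standing in between, bring it over the stone: blade flat and square across the stone, handle on the robot's side, the middle of the blade about a finger's width (10 to 15 mm) above the middle of the stone. The stone is still dry, so the knife must never touch it; finish still holding the knife poised there, at rest and touching nothing else.

Things in the scene. Friction and masses are not known exactly. Their poses are not given: they have to be found in the camera images.
- holder: whetstone vise: dark steel end blocks on two rods, fixed. Origin on the worktop under the bed's middle; y along it towards the crank (robot's left, yaw -0.1 to 0.3), x away from the robot. Body y -129 to +176 mm, feet 94 wide, 66 above; bed z 50, jaw tops z 68 (10 below the stone's top), screw block top z 76. Fixed jaw's face y -91.5 mm.
- sliding_jaw: jaw that the crank drives along the holder's -y, 62 mm wide, 38 high; its rubber face lies at this origin's y. It advances 10 mm per full turn. At the start 12 to 20 mm of play in all is left between stone and jaws; the jaw pushes the stone along until it meets the fixed jaw.
- crank (a joint): crank angle a (rad), growing closes the jaw: clockwise seen from the crank's end. Knob at holder x = -33 sin a, z = 60 + 33 cos a (mm). Starts at 0 to 5. Turning takes 6 to 10 N at the knob; it stays where left. Near 12.6 (knob on top) the jaws meet the stone; the rubber pads yield, so wind to about 13.2 (some 20 N): let go, it springs back to about 12.85, tight.
- crank_knob (a point): middle of the crank's knob, to pinch from above: black sleeve 16 mm thick, 44 mm long along the holder's y, spinning freely on its pin, so the gripper can stay upright as it carries it round. The crank arm's face lies 26 mm inboard (holder -y) of it; the knob's lowest height is 27 mm.
- crank_centre (a point): point on the crank's axis (60 mm above the worktop, 213 mm along +y of the holder's origin) round which crank_knob circles, radius 33 mm, in the plane across the holder
- whetstone: two-layered sharpening stone, 180 mm long (its y), 60 mm wide (its x), 28 mm thick, about 0.65 kg, loose on the holder's bed, with the holder's orientation. Origin at the centre of its underside.
- stone_top (a point): centre of the whetstone's top face (78 mm above the worktop); axes as the whetstone's: x across, y along, z up
- paring_knife: small paring knife, 190 x 25 x 17 mm, 40 to 70 g, lying flat at the robot's right, apart from the pile of other knives at the back. Origin under its middle; y runs from blade to handle: handle y -5 to +95 mm (24 wide, 17 high), blade y -5 to -95, 2 mm thick, 8 mm above the underside. Handle points to the robot within 0.5 rad.
- knife_grip (a point): on the handle, 30 mm from the knife's middle, near its balance point: pinch it here from above across the width (24 mm), at 8.5 mm above the underside
- blade_mid (a point): middle of the blade, on its lower face (8 mm above the underside of the handle), 80 mm from knife_grip towards the tip
- wipes_can: wipes canister, 78 mm across, 147 mm high, standing between knife and holder; leave alone. Origin under its centre.
- brown_jar: brown stoneware jar with black stopper, 72 mm across, 87 mm high, standing between knife and holder; leave alone. Origin under its centre.
- salt_shaker: salt shaker, 44 mm across, 90 mm high, standing between knife and holder; leave alone. Origin under its centre.
- spray_cleaner: spray bottle, 262 mm high, at the left; leave alone. Origin under its centre.
- blue_tub: small tub with a snap lid, 69 mm across, 66 mm high, at the left; leave alone. Origin under its centre.

How it is judged (in metres and radians):
On the way:
1. the stone is clamped: the sliding jaw presses it with more than 12 N, before the knife is taken up (contact force between sliding_jaw and whetstone above 12 N and distance of paring_knife from where it was at the start of the episode below 0.03 m), for 0.2 s.
At the end, for the whole second after the job is handed in: Fingers hold the knife at rest, blade middle within 15 mm of the stone middle each way and 3 to 25 mm above it, level and square across within 10 degrees, handle on the robot side, touching neither stone nor holder; the sliding jaw still presses the stone with over 12 N (contact force between sliding_jaw and whetstone above 12 N and x of blade_mid in the frame of stone_top between -0.015 and 0.015 m and y of blade_mid in the frame of stone_top between -0.015 and 0.015 m and z of blade_mid in the frame of stone_top between 0.003 and 0.025 m and x of knife_grip in the frame of stone_top below -0.04 m and angle between the y axis of paring_knife and the x axis of whetstone, either way round below 0.17 rad and angle between paring_knife's own z axis and vertical below 0.17 rad and linear speed of paring_knife below 0.02 m/s and contact force between paring_knife and the fingers above 1 N and contact force between paring_knife and whetstone below 0.05 N and contact force between paring_knife and holder below 0.05 N); the arm keeps its last pose, push and grip.
It fails at once if the knife touches the dry stone (contact force between paring_knife and whetstone above 0.3 N).
It fails at once if a bystander is shifted by more than 30 mm or upset (distance of any of wipes_can, brown_jar, salt_shaker, spray_cleaner, blue_tub from where it was at the start of the episode above 0.03 m).
It also fails if it takes over 72 s, if anything falls off the work surface, if the arm or the gripper's body presses on something with over 40 N, if the wrist force passes 120 N, or if a joint passes its speed limit or range.

## Robot

A 6-joint arm with a two-finger parallel gripper is mounted at the origin on a cart in front of the work surface, level with it; the furniture and walls round the work are solid. World frame = base frame: x ahead of the robot, y to its left, z up, the work surface at z = 0. Lengths are in mm, angles in rad, forces in N, time in s.
With the tool pointing down it reaches from about 350 to 950 mm from the base axis. Payload 17.4 kg.
Tool frame: the origin (TCP) lies at the very end of the fingers, on their centre line; the grasp point (between the pads) lies 19 mm behind it (manip.pinch_z is the distance from the TCP to the grasp point, in mm); z points along the fingers, y is the line along which they close (so a half turn about z gives the same grasp; the last joint's range is limited). The gripper opens to 93 mm and grips with 3 to 60 N. Pads are 15 mm wide; open, the fingers measure 128 mm over their backs; the gripper's body (75 mm by 188 mm) begins 65 mm behind the grasp point.
Start: joints at [1.309, 0.116, 1.442, -0, 1.584, -0.038], TCP at [149.815, 658.17, 218.646] pointing down, gripper open.
Joint ranges: [-2.83, 2.83], [-0.83, 2.19], [0.07, 2.5], [-1.14, 4.28], [0.01, 3], [-2.97, 2.97]. Speed limits (rad/s): [1.89, 1.89, 2.22, 3.14, 3.14, 3.14].

## Interface

Orientations are given as a rotation vector (axis times angle).
In Python, from workcell import manip gives the robot as it stands. The module is installed in compiled form; this text tells all that it offers.
- The arm moves only by the shell command python3 -m creep 'ROWS' [OPENING] [FORCE]. ROWS is JSON, a list of rows, each a list of 2 entries, a list of its own where there are three numbers: the shift along the world's x, y, z in mm, then the turn about the world's z in degrees. A call has exactly 10 rows; each row is the pose to reach, as a shift and turn from the pose commanded when the call began; what a row does not reach only later rows make up. A row lasts 1/10 s, in which the tool goes at most 50 mm and 8.59 degrees, less where a joint would pass 70% of its speed; a pose out of reach is approached as far as the arm can. A call with a gripper value outside its range is refused whole. OPENING is the opening in per cent of the stroke, from 0 (shut) to 100 (fully open), set as the call begins (- or left out, the last holds). The fingers move at their own pace and stop on an object; FORCE is the grip in N (left out, the last holds). Time passes only in rows, so rows that repeat a pose let the fingers close, or fill a call up. It gives the time, the measured TCP pose, the force, the opening and the grip force at its end, in the units of the state.
- manip.sense(): the state, without advancing time (a new reading comes with each control period).
- manip.grab_frame(name): name is "scene" or "side" or "wrist"; returns a dict with "image" (480x640x3 uint8, red, green, blue), "camera_matrix" (3x3 intrinsics, pixels), "rvec" (rotation vector, rad) and "tvec" (3), from world to camera coordinates, as OpenCV has them. Camera axes: x right, y down, z forward; pixel columns grow to the right and rows downward; lengths in mm; the calibration is good to about 2 mm. A picture is of the moment at which its call begins. There is no depth.
- manip.job_done(): hands the job in; it is judged then, once.
The state is a dict: "time_s": time; "joints": joint angles; "joint_velocities": joint speeds; "joint_efforts": joint torques, N m; "eef_pos": TCP position; "tool_rot": TCP orientation; "contact_force": force on the tool from outside, world axes, zero at the start; "moment": the same for the moment, N m; "opening": finger opening in mm; "gripper_force": force on a finger pad.
Only numpy, scipy, OpenCV 4.12 (cv2) and the standard library are available. Lean on these libraries where they do the work, as an engineer would, in place of code of your own. Each camera call takes 0.05 s, during which the arm holds its last target. There are 200 camera calls.

## Working session

There is one attempt and no reset: what is moved stays moved. The work goes in short steps, Python scripts to look and compute and a shell command to move; the robot and the scene stay as the last step left them, time stands still between calls to the robot, and variables do not carry over. Pictures are saved under pics/ and viewed, at most 11 in all, crops included, and the job is handed in when it is done.

```bash
mkdir -p pics; cat > h.py <<'E'
import numpy as np, cv2
from workcell import manip
def grab(n,f=None):
    d=manip.grab_frame(n); 
    if f: cv2.imwrite('pics/'+f,d['image'][:,:,::-1])
    return d
def ray(d,uv,z):
    K=np.array(d['camera_matrix'],float);R=cv2.Rodrigues(np.array(d['rvec'],float))[0];t=np.array(d['tvec'],float).ravel()
    c=-R.T@t; v=R.T@np.linalg.inv(K)@np.array([uv[0],uv[1],1.]); return c+v*(z-c[2])/v[2]
def proj(d,p):
    return cv2.projectPoints(np.array(p,float).reshape(-1,1,3),np.array(d['rvec'],float),np.array(d['tvec'],float),np.array(d['camera_matrix'],float),None)[0].reshape(-1,2)
E
python3 - <<'E'
from h import *
import pickle
ds={n:grab(n,n+'1.png') for n in('scene','side')}
pickle.dump(ds,open('f1.pkl','wb'))
for n,d in ds.items():
    R=cv2.Rodrigues(np.array(d['rvec'],float))[0];print(n,-R.T@np.array(d['tvec']).ravel())
s=manip.sense();print(s['eef_pos'],s['tool_rot'],s['time_s'],manip.pinch_z)
E
```

```text
scene [-563.60987539 -479.50942225 1077.91231476]
side [  78.86883041 1343.08593297  847.57893356]
[149.75786479 657.99141145 217.98148277] [-3.50728842e-01 -3.12179771e+00  1.61942037e-03] 0.1 18.8
```

View pics/scene1.png

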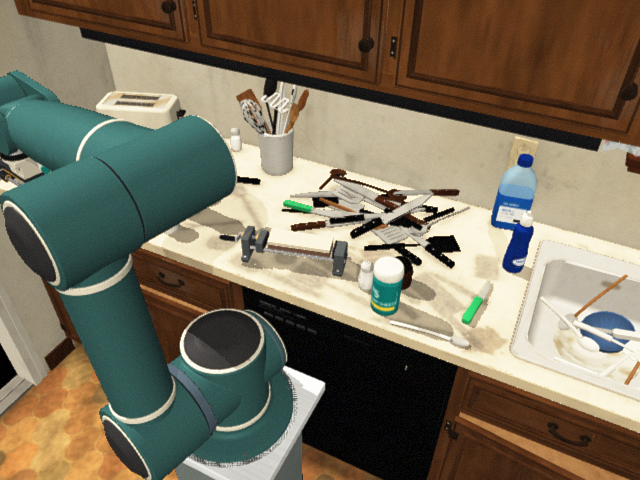

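View pics/side1.png

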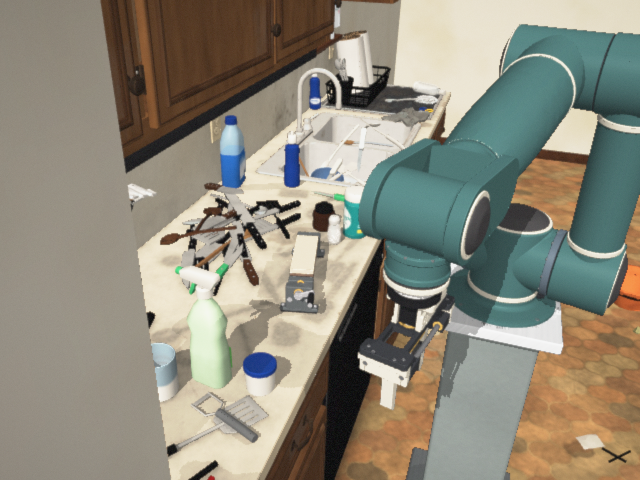

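Scene: holder from about (248,250) to (340,262), crank at left (230,238), salt (366,275), can (387,287), jar (404,272), green-handled knife (470,312) to (489,284). Side: holder (305,270), crank at (300,297). I'll enlarge these next.

```bash
python3 - <<'E'
import cv2,numpy as np
a=cv2.imread('pics/scene1.png');b=cv2.imread('pics/side1.png')
c1=cv2.resize(a[215:355,210:370][:80],None,fx=5,fy=5,interpolation=cv2.INTER_CUBIC)[:400]  # u0 210 v0 215
c1=c1[:, :800]
c2=cv2.resize(b[225:325,250:350],(400,400),interpolation=cv2.INTER_CUBIC)[:,:]
c3=cv2.resize(a[260:360,400:500],(400,400),interpolation=cv2.INTER_CUBIC)
o=np.vstack([c1,np.hstack([c2,c3])]);o=cv2.resize(o,(600,600)) if 0 else o
cv2.imwrite('pics/crop1.png',o[:400]);cv2.imwrite('pics/crop2.png',o[400:])
E
```

```text
(no output)
```

View pics/crop1.png

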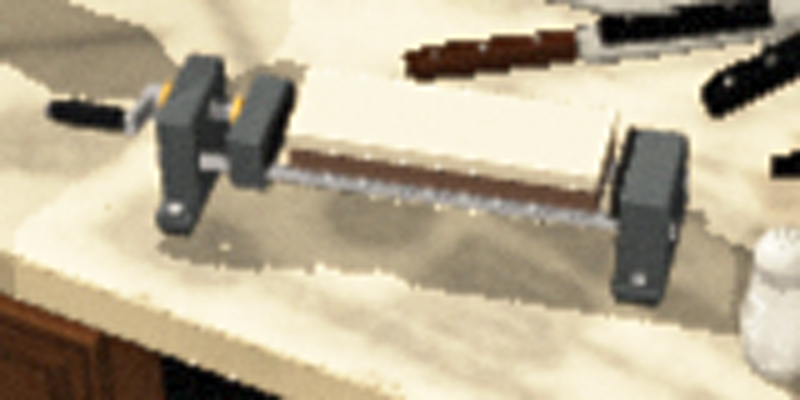

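View pics/crop2.png

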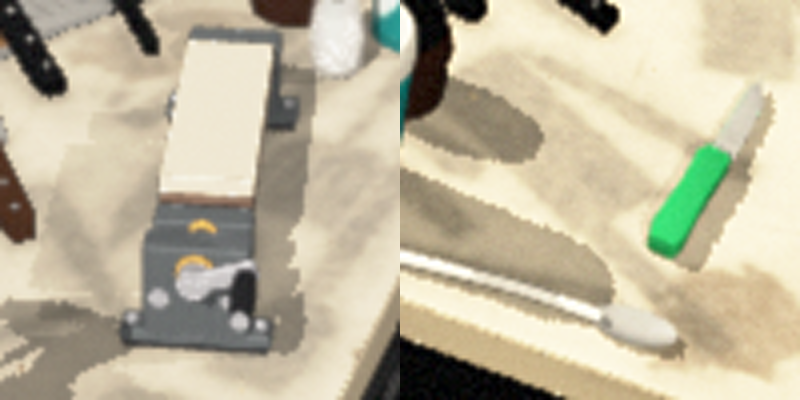

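Crop 1 shows the stone's top corners at (288,150), (310,70), (618,105), (605,188) and the knob at about (87,114). Crop 2 shows the stone top at (160,193), (190,40), (272,40), (253,193), the knob at about (242,290) on the robot's side, and the knife handle running from (660,245) to (720,155) with its tip at (757,90).

```bash
python3 - <<'E'
from h import *
import pickle
ds=pickle.load(open('f1.pkl','rb'));A,B=ds['scene'],ds['side']
f1=lambda p:(p[0]/5+210-.4,p[1]/5+215-.4)
f2=lambda p:(p[0]/4+250-.4,p[1]/4+225-.4)
f3=lambda p:((p[0]-400)/4+400-.4,p[1]/4+260-.4)
for d,f,c in((A,f1,[(288,150),(310,70),(618,105),(605,188)]),(B,f2,[(253,193),(160,193),(190,40),(272,40)])):
    P=np.array([ray(d,f(q),78)[:2] for q in c]);m=P.mean(0)
    ax=(P[0]+P[1]-P[2]-P[3])/2; print(P.round(),'ctr',m,'len',np.hypot(*ax),'yaw',np.arctan2(-ax[0],ax[1]), 'w',np.hypot(*(P[0]-P[1])),np.hypot(*(P[2]-P[3])))
# knob triangulate
def tri(u,v):
    M=[np.array(d['camera_matrix'])@np.hstack([cv2.Rodrigues(np.array(d['rvec'],float))[0],np.array(d['tvec'],float).reshape(3,1)]) for d in(A,B)]
    X=cv2.triangulatePoints(M[0],M[1],np.array(u,float),np.array(v,float));X=(X[:3]/X[3]).ravel()
    return X,proj(A,X)-u,proj(B,X)-v
print('knob',tri(f1((87,114)),f2((243,290))))
# knife
def green(d,box):
    im=d['image'].astype(int);m=((im[...,1]>im[...,0]+60)&(im[...,1]>im[...,2]+40)).astype(np.uint8)
    k=np.zeros_like(m);x0,y0,x1,y1=box;k[y0:y1,x0:x1]=m[y0:y1,x0:x1];return k
m=green(A,(450,270,500,330));ys,xs=np.nonzero(m)
W=np.array([ray(A,(x,y),12)[:2] for x,y in zip(xs,ys)]);c=W.mean(0);U,S,V=np.linalg.svd(W-c);
e=(W-c)@V[0];print('handle',c,V[0],np.ptp(e),'tip',ray(A,f3((757,88)),9))
def base(u,r): return ray(A,u,0)
print('can top', ray(A,(389,269),147),'salt top',ray(A,(367,265),90),'jar',ray(A,(407,263),80), ray(A,(404,287),0))
print('side can',ray(B,(355,190),147),'jar top',ray(B,(323,209),87),'salt',ray(B,(335,219),90))
E
```

```text
[[440. 163.]
 [508. 188.]
 [560.  15.]
 [491.  -9.]] ctr [499.48389038  89.09648566] len 180.34464127303144 yaw 0.28962008926432603 w 72.57302362750185 73.19725923033039
[[450. 186.]
 [504. 206.]
 [555.  13.]
 [501.  -7.]] ctr [502.55962     99.46496847] len 199.487790786797 yaw 0.25627937827920955 w 57.70567659588829 57.05308468061558
knob (array([421.93645685, 284.3093515 ,  74.23983497]), array([[ 0.37325953, -0.61469133]]), array([[0.52225093, 0.60629562]]))
handle [ 519.72927495 -408.37250224] [-0.99302497  0.11790426] 109.86331613486587 tip [ 650.1645198  -424.86164875    9.        ]
can top [ 426.02018728 -198.79808213  147.        ] salt top [ 474.87758365 -123.71973904   90.        ] jar [ 541.7646275  -213.62267539   80.        ] [ 531.74649975 -217.8491241     0.        ]
side can [ 445.86893326 -187.45662645  147.        ] jar top [ 531.09734423 -149.416088     87.        ] salt [476.98576841 -93.4252592   90.        ]
```

```bash
python3 - <<'E'
from h import *
import pickle
ds=pickle.load(open('f1.pkl','rb'));A,B=ds['scene'],ds['side']
print('spray base',ray(B,(212,378),0),'top',ray(B,(205,275),262),'tub',ray(B,(260,365),66))
E
```

```text
spray base [5.55075462e+02 5.34171233e+02 1.13686838e-13] top [547.76014956 540.51914778 262.        ] tub [445.4975061  530.72237753  66.        ]
```

```bash
python3 -m creep '[[[27,-37,0],-6],[[54,-75,0],-12],[[82,-112,0],-18],[[109,-150,0],-25],[[136,-187,0],-31],[[163,-224,0],-37],[[190,-262,0],-43],[[218,-299,0],-49],[[245,-337,0],-56],[[272,-374,0],-62]]' 60 30
python3 - <<'E'
from h import *
import pickle
d=grab('wrist','w1.png');pickle.dump(d,open('w1.pkl','wb'))
s=manip.sense();print(s['eef_pos'],s['tool_rot'],s['joints'],s['time_s'],s['contact_force'])
print(proj(d,[[422,284,74],[501,94,78]]))
E
```

```text
time_s: 1.1
eef_pos: [422.4, 282.4, 218.6]
tool_rot: [1.915, 2.491, 0.0]
contact_force: [0.7, 0.6, 0.6]
opening: 56.2
gripper_force: 0.0
[425.43081264 278.2018805  218.458263  ] [ 1.92516937e+00  2.48005952e+00 -1.35038566e-03] [ 0.53024853 -0.25244407  1.79188786 -0.00218754  1.60220082  0.27957631] 1.15 [ 1.15455172 -2.65486764 -0.00611504]
[[313.2599826  226.46039519]
 [337.74791411 402.47207833]]
```

View pics/w1.png

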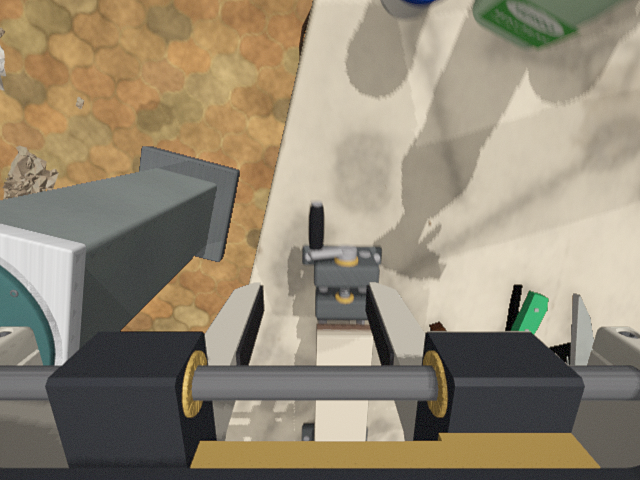

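The knob runs from (317,203) to (316,248), centre about (316,225), as predicted. The fingers are parallel to it, and the stone's edges are at columns 316 and 371.

```bash
python3 - <<'E'
from h import *
import pickle
d=pickle.load(open('w1.pkl','rb'))
im=d['image'];g=im.max(2)
m=(g[195:250,300:330]<60).astype(np.uint8);ys,xs=np.nonzero(m);print(xs.min()+300,xs.max()+300,ys.min()+195,ys.max()+195)
c=[(xs[ys==y].mean()+300) for y in (12,45)];print('knob axis cols',c)
a,b=ray(d,(c[0],207),74),ray(d,(c[1],240),74);v=a-b;print('knob',(ray(d,(316.5,204),74)+ray(d,(316,246),74))/2,'len',np.hypot(*(ray(d,(316.5,204),74)-ray(d,(316,246),74))[:2]),'yaw',np.arctan2(-v[0],v[1]))
# stone edges, find brightest transitions at rows 345..425
for y in(335,400,425):
    row=im[y].astype(int).sum(1); print(y,[(x,int(row[x+1]-row[x-1])) for x in range(300,390) if abs(row[x+1]-row[x-1])>90])
for y in (262,):
    print('block top', ray(d,(316,262),76),ray(d,(381,260),76))
E
```

```text
309 323 206 248
knob axis cols [np.float64(316.5), np.float64(315.5)]
knob [424.48528725 285.73658985  74.        ] len 41.37157566584623 yaw 0.2325774544564863
335 [(315, -101), (316, 124), (317, 244), (371, -177), (372, -473), (373, -357), (383, 97), (387, 225), (388, 344), (389, 230)]
400 [(315, 146), (316, 135)]
425 [(301, -154), (302, -320), (303, -217), (313, 143), (314, 474), (315, 374), (366, -117)]
block top [433.71821665 250.36739475  76.        ] [494.66624307 268.79647598  76.        ]
```

```bash
python3 - <<'E'
from h import *
import pickle
d=pickle.load(open('w1.pkl','rb'))
L=[ray(d,p,78)[:2] for p in((316,335),(313.5,425))];R=[ray(d,p,78)[:2] for p in((372,335),(366.5,425))]
for a,b in(L,R): v=a-b;print('yaw',np.arctan2(-v[0],v[1]))
print('w',np.hypot(*(L[0]-R[0])),np.hypot(*(L[1]-R[1])))
for yaw in(.24,.255,.27):
    h=np.array([-np.sin(yaw),np.cos(yaw)]);x=np.array([np.cos(yaw),np.sin(yaw)])
    m=(np.array(L).mean(0)+np.array(R).mean(0))/2
    for z in (74,78,82):
        k=ray(d,(316.2,225),z)[:2]; print(yaw,z,'knob dx',(k-m)@x,'a',np.arcsin(-(k-m)@x/33),'z pred',60+33*np.sqrt(max(0,1-((k-m)@x/33)**2)),'m',m,k,'cc',k-x*((k-m)@x))
s=manip.sense();print(s['eef_pos'],s['tool_rot'])
E
```

```text
yaw 0.2378028968747939
yaw 0.2590656041711904
w 58.689774113518766 61.23246016564745
0.24 74 knob dx -32.227025283792344 a 1.353930031719301 z pred 67.10062260353337 m [497.74937151 121.7118154 ] [424.33936936 286.11427964] cc [455.64270284 293.7747282 ]
0.24 78 knob dx -32.268273653489715 a 1.359817854573361 z pred 66.91075360749474 m [497.74937151 121.7118154 ] [424.05010573 287.12278504] cc [455.39350531 294.79303844]
0.24 82 knob dx -32.30952202318707 a 1.3658721899298594 z pred 66.71526519455409 m [497.74937151 121.7118154 ] [423.76084209 288.13129044] cc [455.14430778 295.81134868]
0.255 74 knob dx -29.566397846655306 a 1.1105687677041816 z pred 74.65701601190695 m [497.74937151 121.7118154 ] [424.33936936 286.11427964] cc [452.94968734 293.57226775]
0.255 78 knob dx -29.591916790939923 a 1.1123129104550868 z pred 74.6054257260132 m [497.74937151 121.7118154 ] [424.05010573 287.12278504] cc [452.68511746 294.58721019]
0.255 82 knob dx -29.617435735224536 a 1.1140632385468954 z pred 74.55360781627171 m [497.74937151 121.7118154 ] [423.76084209 288.13129044] cc [452.42054757 295.60215262]
0.27 74 knob dx -26.89911809473507 a 0.9529445841804693 z pred 79.1164182242777 m [497.74937151 121.7118154 ] [424.33936936 286.11427964] cc [450.26395652 293.28912006]
0.27 78 knob dx -26.908901871952125 a 0.9534565683310915 z pred 79.10264379727715 m [497.74937151 121.7118154 ] [424.05010573 287.12278504] cc [449.9841222 294.3002351]
0.27 82 knob dx -26.91868564916918 a 0.9539689219941162 z pred 79.08885441615638 m [497.74937151 121.7118154 ] [423.76084209 288.13129044] cc [449.70428789 295.31135014]
[425.43081264 278.2018805  218.458263  ] [ 1.92516937e+00  2.48005952e+00 -1.35038566e-03]
```

```bash
python3 -m creep '[[[2,2,-40],0],[[2.6,1.8,-80],0],[[2.6,1.8,-115],0],[[2.6,1.8,-140],0],[[2.6,1.8,-155],0],[[2.6,1.8,-163],0],[[2.6,1.8,-163],0],[[2.6,1.8,-163],0],[[2.6,1.8,-163],0],[[2.6,1.8,-163],0]]' - 50
python3 -m creep '[[[0,0,0],0],[[0,0,0],0],[[0,0,0],0],[[0,0,0],0],[[0,0,0],0],[[0,0,0],0],[[0,0,0],0],[[0,0,0],0],[[0,0,0],0],[[0,0,0],0]]' 0 50
python3 - <<'E'
from h import *
d=grab('side','s2.png');x=cv2.imread('pics/s2.png')[230:380,230:430];cv2.imwrite('pics/s2c.png',cv2.resize(x,None,fx=4,fy=4,interpolation=2))
print(manip.sense()['eef_pos'],manip.sense()['contact_force'])
E
```

```text
time_s: 2.15
eef_pos: [424.8, 286.2, 56.6]
tool_rot: [1.908, 2.495, 0.002]
contact_force: [-1.3, 0.3, -0.3]
opening: 55.6
gripper_force: 0.0
time_s: 3.15
eef_pos: [422.9, 285.7, 55.1]
tool_rot: [-1.907, -2.494, 0.005]
contact_force: [-13.5, -2.5, 3.9]
opening: 14.4
gripper_force: 50.0
[422.83909304 285.6649663   55.07577062] [-13.8379163   -2.83292094   4.35801235]
```

View pics/s2c.png

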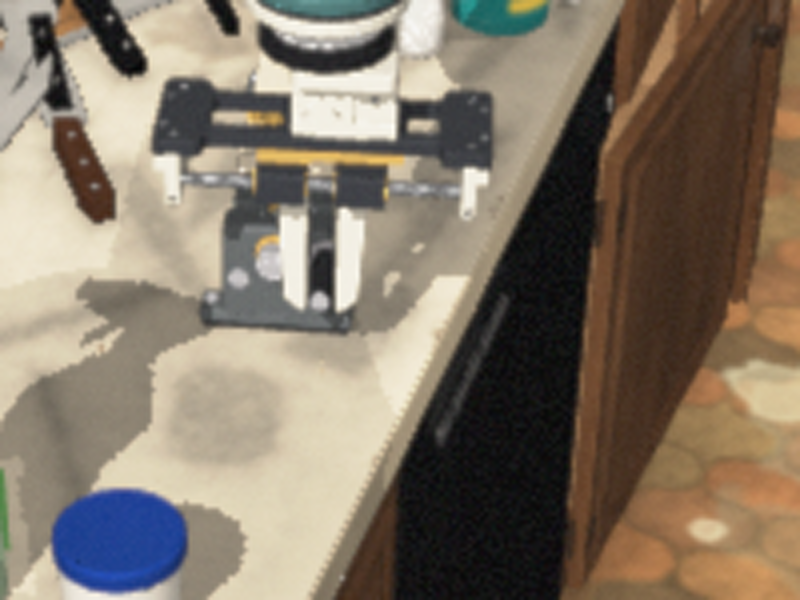

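Grip confirmed: the black knob sits between both pads at about (320,260). Next I work out the circle for the moves.

```bash
cat > circ.py <<'E'
import numpy as np,sys
cx,cy=452.4,293.5
def P(a): return np.array([cx-33*np.sin(a)*.968,cy-33*np.sin(a)*.252,60-18.8+33*np.cos(a)])
if __name__=='__main__':
    cmd=np.array([424.4,286.0,55.6]);a=1.13
    for c in range(4):
        r=[np.round(P(a+.3*(i+1))-cmd).astype(int).tolist() for i in range(10)]
        print([[q,0] for q in r]);cmd=cmd+r[-1];a+=3;print(cmd)
E
python3 circ.py
```

```text
[[[-4, -1, -10], 0], [[-4, -1, -20], 0], [[-1, 0, -29], 0], [[5, 1, -37], 0], [[12, 3, -43], 0], [[21, 6, -47], 0], [[31, 8, -47], 0], [[40, 11, -45], 0], [[48, 13, -40], 0], [[55, 14, -33], 0]]
[479.4 300.   22.6]
[[[4, 1, 9], 0], [[5, 2, 19], 0], [[3, 1, 29], 0], [[-1, 0, 38], 0], [[-8, -1, 45], 0], [[-16, -4, 50], 0], [[-25, -6, 52], 0], [[-35, -9, 51], 0], [[-44, -11, 47], 0], [[-51, -13, 40], 0]]
[428.4 287.   62.6]
[[[-5, -1, -8], 0], [[-8, -2, -17], 0], [[-7, -2, -27], 0], [[-4, -1, -37], 0], [[1, 1, -45], 0], [[9, 3, -50], 0], [[18, 5, -54], 0], [[27, 7, -54], 0], [[37, 10, -52], 0], [[45, 12, -47], 0]]
[473.4 299.   15.6]
[[[6, 2, 8], 0], [[10, 3, 17], 0], [[11, 3, 27], 0], [[9, 2, 36], 0], [[5, 1, 45], 0], [[-2, -1, 52], 0], [[-10, -3, 57], 0], [[-20, -5, 59], 0], [[-29, -8, 57], 0], [[-38, -10, 53], 0]]
[435.4 289.   68.6]
```

```bash
python3 -m creep '[[[-4,-1,-10],0],[[-4,-1,-20],0],[[-1,0,-29],0],[[5,1,-37],0],[[12,3,-43],0],[[21,6,-47],0],[[31,8,-47],0],[[40,11,-45],0],[[48,13,-40],0],[[55,14,-33],0]]'
```

```text
time_s: 4.2
eef_pos: [477.6, 299.4, 22.7]
tool_rot: [-1.907, -2.493, 0.008]
contact_force: [-25.3, -4.2, 9.8]
opening: 15.0
gripper_force: 50.0
```

```bash
python3 - <<'E'
import circ,numpy as np
circ.cx,circ.cy=450.4,293.
cmd=np.array([479.4,300.,22.6]);a=4.13
for c in range(2):
    r=[np.round(circ.P(a+.3*(i+1))-cmd).astype(int).tolist() for i in range(10)]
    print([[q,0] for q in r]);cmd=cmd+r[-1];a+=3;print(cmd)
E
```

```text
[[[2, 1, 9], 0], [[3, 1, 19], 0], [[1, 1, 29], 0], [[-3, 0, 38], 0], [[-10, -2, 45], 0], [[-18, -4, 50], 0], [[-27, -7, 52], 0], [[-37, -9, 51], 0], [[-46, -11, 47], 0], [[-53, -13, 40], 0]]
[426.4 287.   62.6]
[[[-5, -2, -8], 0], [[-8, -2, -17], 0], [[-7, -2, -27], 0], [[-4, -1, -37], 0], [[1, 0, -45], 0], [[9, 2, -50], 0], [[18, 4, -54], 0], [[27, 7, -54], 0], [[37, 9, -52], 0], [[45, 11, -47], 0]]
[471.4 298.   15.6]
```

```bash
python3 -m creep '[[[2,1,9],0],[[3,1,19],0],[[1,1,29],0],[[-3,0,38],0],[[-10,-2,45],0],[[-18,-4,50],0],[[-27,-7,52],0],[[-37,-9,51],0],[[-46,-11,47],0],[[-53,-13,40],0]]'
```

```text
time_s: 5.2
eef_pos: [427.7, 287.0, 64.8]
tool_rot: [1.907, 2.493, 0.005]
contact_force: [4.6, -4.8, 9.0]
opening: 14.3
gripper_force: 50.0
```

Forces are low, so I continue.

```bash
python3 -m creep '[[[-5,-2,-8],0],[[-8,-2,-17],0],[[-7,-2,-27],0],[[-4,-1,-37],0],[[1,0,-45],0],[[9,2,-50],0],[[18,4,-54],0],[[27,7,-54],0],[[37,9,-52],0],[[45,11,-47],0]]'; python3 - <<'E'
import circ,numpy as np
circ.cx,circ.cy=450.4,293.
cmd=np.array([471.4,298.,15.6]);a=10.13
r=[np.round(circ.P(a+.26*(i+1))-cmd).astype(int).tolist() for i in range(14)]
print([[q,0] for q in r])
E
```

```text
time_s: 6.2
eef_pos: [471.0, 297.8, 16.7]
tool_rot: [-1.908, -2.494, 0.003]
contact_force: [-18.9, -7.4, 13.9]
opening: 14.8
gripper_force: 50.0
[[[5, 2, 7], 0], [[9, 3, 14], 0], [[11, 3, 23], 0], [[10, 3, 31], 0], [[8, 3, 39], 0], [[4, 1, 47], 0], [[-3, 0, 53], 0], [[-10, -2, 57], 0], [[-18, -4, 58], 0], [[-26, -6, 58], 0], [[-34, -8, 56], 0], [[-41, -10, 51], 0], [[-47, -12, 45], 0], [[-51, -13, 37], 0]]
```

```bash
python3 -m creep '[[[5,2,7],0],[[9,3,14],0],[[11,3,23],0],[[10,3,31],0],[[8,3,39],0],[[4,1,47],0],[[-3,0,53],0],[[-10,-2,57],0],[[-18,-4,58],0],[[-26,-6,58],0]]'; python3 - <<'E'
import circ,numpy as np
circ.cx,circ.cy=450.4,293.
cmd=np.array([471.4-26,298.-6,15.6+58])
for a in (12.9,13.0,13.1,13.2,13.3,13.35,13.4): print(a,(circ.P(a)-cmd).round(1))
E
```

```text
time_s: 7.2
eef_pos: [448.1, 292.3, 77.0]
tool_rot: [1.906, 2.491, 0.01]
contact_force: [12.1, -4.9, 11.1]
opening: 14.5
gripper_force: 50.0
12.9 [-5.5 -1.7 -1.2]
13.0 [-8.4 -2.5 -2.5]
13.1 [-11.2  -3.2  -4. ]
13.2 [-13.9  -3.9  -5.8]
13.3 [-16.4  -4.6  -7.9]
13.35 [-17.5  -4.9  -9. ]
13.4 [-18.7  -5.2 -10.2]
```

```bash
python3 -m creep '[[[-3,-1,2],0],[[-6,-2,1],0],[[-8,-2,0],0],[[-10,-3,-1],0],[[-12,-3,-2],0],[[-14,-4,-4],0],[[-16,-4,-5],0],[[-18,-5,-6],0],[[-18,-5,-6],0],[[-18,-5,-6],0]]'
```

```text
time_s: 8.2
eef_pos: [431.2, 287.8, 69.8]
tool_rot: [1.905, 2.49, 0.013]
contact_force: [28.1, 3.4, -4.2]
opening: 14.4
gripper_force: 50.0
```

```bash
python3 -m creep '[[[4,1,0],0],[[8,2,0],0],[[10,3,0],0],[[10,3,0],0],[[10,3,0],0],[[10,3,0],0],[[10,3,30],0],[[10,3,70],0],[[10,3,110],0],[[10,3,150],0]]' 70 20
python3 - <<'E'
from h import *
import pickle
d=grab('wrist','w2.png');pickle.dump(d,open('w2.pkl','wb'))
e=grab('scene','sc2.png');x=e['image'][215:295,200:360];y=d['image'][150:450,250:450]
o=np.vstack([cv2.resize(x,(640,320),interpolation=2)]);o2=cv2.resize(y,(160,240))
p=np.zeros((600,800,3),np.uint8);p[:320,:640]=o;p[320:600,:]=cv2.resize(d['image'][185:395,150:550] if 0 else d['image'][195:405,100:700][:, :540],(800,280))
cv2.imwrite('pics/c2.png',p[:,:,::-1]);print(manip.sense()['eef_pos'],manip.sense()['contact_force'],manip.sense()['joints'])
E
```

```text
time_s: 9.2
eef_pos: [437.0, 289.8, 219.3]
tool_rot: [-1.909, -2.495, 0.0]
contact_force: [0.0, 1.9, 1.0]
opening: 65.5
gripper_force: 0.0
[438.580615   290.75291558 223.50519883] [-0.61517436 -0.02790956  0.10063571] [ 5.36906638e-01 -2.17940120e-01  1.75522705e+00  5.67837736e-05
  1.59669400e+00  2.71914954e-01]
```

View pics/c2.png

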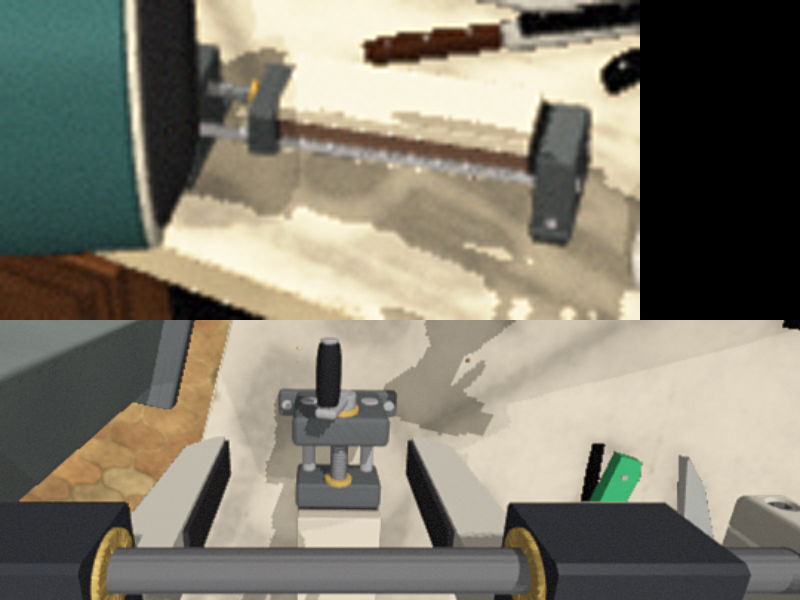

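The stone is gripped between both jaws, and the knob stays just past the top at crop (328,370), so it's tight. Next is the move above the knife, high over the can.

```bash
python3 -m creep '[[[6,-47,4],-7],[[13,-93,8],-15],[[19,-140,10],-22],[[26,-187,10],-30],[[32,-233,10],-37],[[39,-280,10],-44],[[45,-327,10],-52],[[52,-373,10],-59],[[58,-420,10],-67],[[65,-467,10],-74]]'
python3 -m creep '[[[6,-47,0],-7],[[13,-93,0],-15],[[19,-140,0],-22],[[26,-187,0],-30],[[33,-233,0],-37],[[33,-233,-20],-37],[[33,-233,-30],-37],[[33,-233,-30],-37],[[33,-233,-30],-37],[[33,-233,-30],-37]]'
python3 - <<'E'
from h import *
import pickle
d=grab('wrist','w3.png');pickle.dump(d,open('w3.pkl','wb'))
s=manip.sense();print(s['eef_pos'],s['tool_rot'],s['joints'])
E
```

```text
time_s: 10.3
eef_pos: [502.0, -179.0, 227.2]
tool_rot: [-3.028, -0.835, 0.0]
contact_force: [1.3, 0.2, 0.6]
opening: 65.5
gripper_force: 0.0
time_s: 11.3
eef_pos: [535.8, -409.4, 198.9]
tool_rot: [3.137, -0.158, 0.002]
contact_force: [0.4, 0.5, -0.3]
opening: 65.4
gripper_force: 0.0
[ 535.76467605 -409.51366056  198.92277109] [ 3.13671816e+00 -1.57929333e-01  2.07946497e-03] [-6.90478473e-01  1.19224095e-01  1.46990469e+00  6.87644014e-05
  1.55086393e+00  9.80928757e-01]
```

View pics/w3.png

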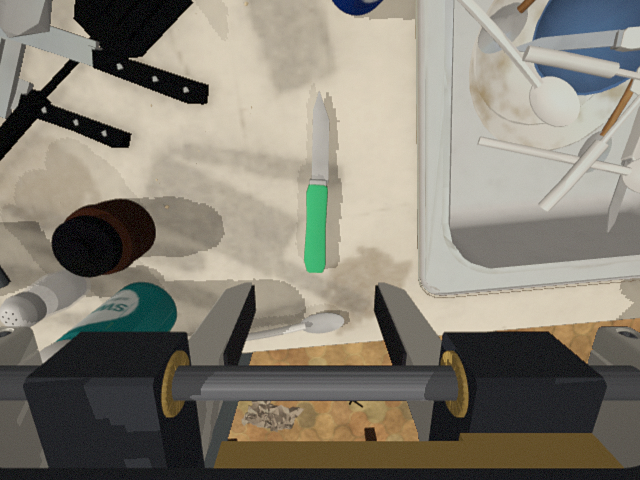

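The knife stands nearly vertical in the image: handle from (317,184) to (315,272), tip at (321,94). The jar at (100,240) and can at (130,310) are clear to the left.

```bash
python3 - <<'E'
from h import *
import pickle
d=pickle.load(open('w3.pkl','rb'));im=d['image'].astype(int)
m=((im[...,1]>im[...,0]+60)&(im[...,1]>im[...,2]+40));m[:170]=0;m[280:]=0;m[:,:290]=0;m[:,345:]=0
ys,xs=np.nonzero(m)
W=np.array([ray(d,(x,y),15)[:2] for x,y in zip(xs,ys)]);c=W.mean(0);V=np.linalg.svd(W-c)[2];v=V[0]*np.sign(-V[0][0]);e=(W-c)@v;n=(W-c)@V[1]
tip=ray(d,(320.5,94),9)[:2];u=(c-tip)/np.linalg.norm(c-tip)
print('c',c,'handle dir',v,np.degrees(np.arctan2(v[1],v[0]))%360,'len',e.min(),e.max(),'w',np.ptp(n),'tip',tip,'dist tip-c',np.linalg.norm(c-tip),'dir tip',np.degrees(np.arctan2(u[1],u[0]))%360)
mid=c-45*v;print('grip',c-15*v,'from tip',tip+125*u)
r=cv2.Rodrigues(np.array(manip.sense()['tool_rot']))[0];print('tool y deg',np.degrees(np.arctan2(r[1,1],r[0,1])))
E
```

```text
c [ 525.22037238 -409.15048782] handle dir [-0.99139587  0.1308978 ] 172.47852432345763 len -47.48336565140662 50.256020312644395 w 22.62387732596158 tip [ 658.85253608 -427.50574058] dist tip-c 134.88688030315518 dir tip 172.17899030985595
grip [ 540.0913104  -411.11395479] from tip [ 535.01528501 -410.49588321]
tool y deg -95.76468811331338
```

```bash
python3 -m creep '[[[2,-1,-45],-2],[[2.6,-1,-90],-2],[[2.6,-1,-130],-2],[[2.6,-1,-160],-2],[[2.6,-1,-178],-2],[[2.6,-1,-188],-2],[[2.6,-1,-194],-2],[[2.6,-1,-194],-2],[[2.6,-1,-194],-2],[[2.6,-1,-194],-2]]'
python3 -m creep '[[[0,0,0],0],[[0,0,0],0],[[0,0,0],0],[[0,0,0],0],[[0,0,0],0],[[0,0,0],0],[[0,0,0],0],[[0,0,0],0],[[0,0,0],0],[[0,0,0],0]]' 0 40
```

```text
time_s: 12.35
eef_pos: [538.5, -411.4, 4.9]
tool_rot: [3.133, -0.214, 0.002]
contact_force: [-0.5, 0.2, -0.3]
opening: 65.2
gripper_force: 0.0
time_s: 13.35
eef_pos: [538.0, -411.0, 3.6]
tool_rot: [-3.134, 0.214, 0.0]
contact_force: [0.0, 0.2, 0.2]
opening: 22.9
gripper_force: 40.0
```

```bash
python3 -m creep '[[[0,0,8],0],[[0,0,20],0],[[0,0,45],0],[[0,0,75],0],[[0,0,110],0],[[0,0,145],0],[[0,0,180],0],[[0,0,205],0],[[0,0,205],0],[[0,0,205],0]]'
python3 - <<'E'
from h import *
d=grab('wrist','w4.png');s=grab('side','s4.png')
p=np.hstack([cv2.resize(d['image'],(400,300)),cv2.resize(s['image'][100:300,280:547],(400,300))])
cv2.imwrite('pics/c4.png',p[:,:,::-1])
E
```

```text
time_s: 14.35
eef_pos: [538.0, -411.0, 209.6]
tool_rot: [3.133, -0.214, 0.002]
contact_force: [-0.2, -1.1, -1.2]
opening: 22.7
gripper_force: 40.0
```

View pics/c4.png

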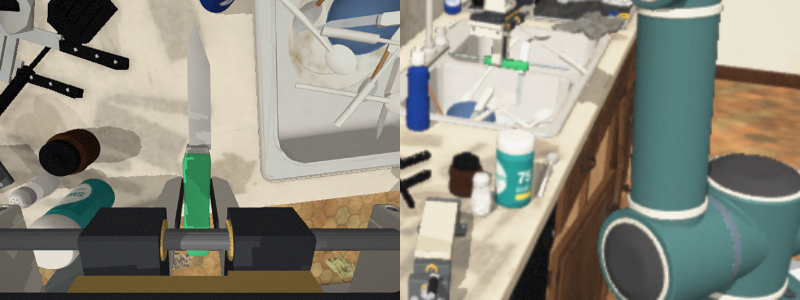

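The knife is held straight and level between the pads. I carry it across at about 205 mm height.

```bash
python3 -m creep '[[[-6,25,0],1],[[-14,60,0],3],[[-24,100,0],5],[[-34,145,0],7],[[-44,190,0],9],[[-54,235,0],11],[[-65,280,0],13],[[-75,325,0],15],[[-86,370,0],17],[[-96,412,0],19]]'
python3 -m creep '[[[-8,35,0],2],[[-13,55,0],3],[[-15,65,0],3],[[-15,65,0],3],[[-15,65,0],3],[[-15,65,-10],3],[[-15,65,-20],3],[[-15,65,-30],3],[[-15,65,-30],3],[[-15,65,-30],3]]'
python3 - <<'E'
from h import *
import pickle
ds={n:grab(n,n+'5.png') for n in('scene','side','wrist')};pickle.dump(ds,open('f5.pkl','wb'))
d=ds
x=ds['scene']['image'][205:305,200:400];y=ds['side']['image'][205:325,240:400]
p=np.zeros((600,800,3),np.uint8);p[:300,:600]=cv2.resize(x,(600,300),interpolation=2);p[300:,:400]=cv2.resize(y,(400,300),interpolation=2);p[300:,400:]=cv2.resize(ds['wrist']['image'],(400,300))
cv2.imwrite('pics/c5.png',p[:,:,::-1]);s=manip.sense();print(s['eef_pos'],s['tool_rot'],s['opening'])
E
```

```text
time_s: 15.45
eef_pos: [440.8, 2.6, 207.6]
tool_rot: [-3.126, -0.308, 0.002]
contact_force: [0.1, 1.7, -0.7]
opening: 22.9
gripper_force: 40.0
time_s: 16.45
eef_pos: [426.9, 65.8, 178.4]
tool_rot: [-3.118, -0.387, 0.001]
contact_force: [0.1, -0.6, -0.6]
opening: 23.0
gripper_force: 40.0
[427.19137304  65.98295737 179.08551254] [3.11753918e+00 3.87744437e-01 1.03398752e-03] 23.366360791880574
```

View pics/c5.png

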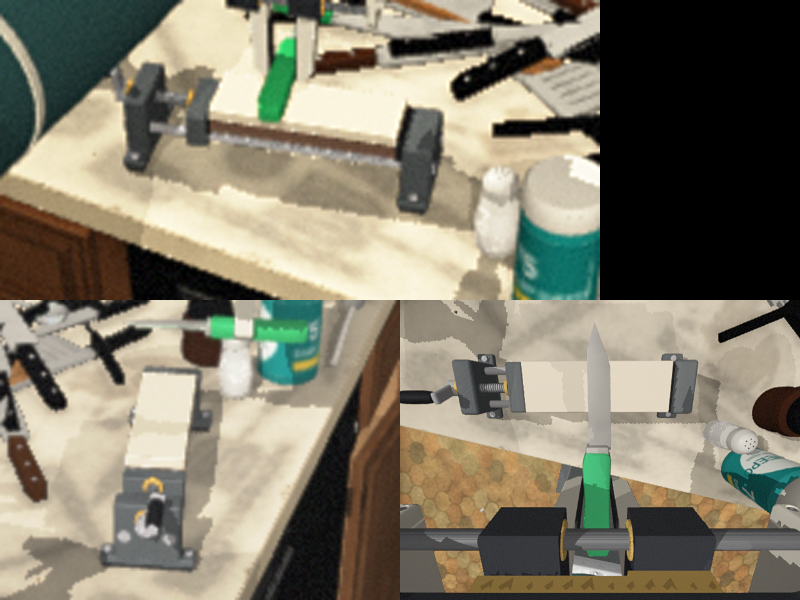

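The knife is square over the stone with its handle towards the robot. In the wrist view (crop) the stone spans (524,361) to (673,413), the blade runs from (597,452) to (595,322), and the side view shows it level.

```bash
python3 - <<'E'
from h import *
import pickle
d=pickle.load(open('f5.pkl','rb'))['wrist'];im=d['image'].astype(int).sum(2)
def ed(line,o,t=90):
    g=np.abs(np.convolve(line,[1,1,0,-1,-1],'same'));return [(i+o,int(g[i])) for i in range(3,len(g)-3) if g[i]>t and g[i]==g[i-3:i+4].max()]
for r in(115,140,165): print('row',r,ed(im[r,150:470],150,150))
for c in(230,260,390,420): print('col',c,ed(im[80:210,c],80))
print('blade rows');[print(r,ed(im[r,270:350],270)) for r in(60,200,225)]
print(ed(im[20:60,313],20))
E
```

```text
row 115 [(195, 734), (299, 151), (336, 330), (435, 1106), (444, 233)]
row 140 [(160, 162), (164, 215), (170, 520), (197, 784), (300, 202), (336, 327), (433, 1121), (439, 276)]
row 165 [(200, 765), (300, 199), (337, 349), (430, 1056), (437, 251), (453, 191)]
col 230 [(98, 202), (178, 351), (200, 197)]
col 260 [(98, 133), (143, 94), (158, 92), (178, 360), (190, 299)]
col 390 [(97, 184), (179, 481), (196, 256)]
col 420 [(87, 632), (97, 709), (179, 791), (189, 528), (197, 259)]
blade rows
60 [(320, 158)]
200 [(300, 107), (338, 170)]
225 [(338, 177)]
[(41, 179)]
```

```bash
python3 - <<'E'
from h import *
import pickle
f=pickle.load(open('f5.pkl','rb'));d=f['wrist']
def fit(pts,z): return [ray(d,p,z)[:2] for p in pts]
def line(a,b): return np.cross([*a,1],[*b,1])
X=lambda l,m:(lambda q:q[:2]/q[2])(np.cross(l,m))
L=line((195,115),(200,165));R=line((435,115),(430,165));T=line((230,98),(420,97));B=line((230,178),(420,179))
C=np.array([ray(d,X(a,b),78)[:2] for a,b in((L,B),(L,T),(R,T),(R,B))]);m=C.mean(0)
ax=(C[0]+C[1]-C[2]-C[3])/2;ya=np.arctan2(-ax[0],ax[1])
print('ctr',m,'len',np.hypot(*ax),'w',np.hypot(*(C[0]-C[1])),np.hypot(*(C[2]-C[3])),'yaw',ya)
tcp=np.array(manip.sense()['eef_pos'])
for z in (tcp[2]+5,):
    tip=ray(d,(312.5,36),z)[:2];bs=ray(d,(317.5,240),z)[:2];v=bs-tip
    print('blade len',np.hypot(*v),'dir',np.degrees(np.arctan2(v[1],v[0]))%360,'want',180+np.degrees(ya),'mid',(tip+bs)/2, 'tcp',tcp)
r=cv2.Rodrigues(np.array(manip.sense()['tool_rot']))[0];print(np.degrees(np.arctan2(r[1,1],r[0,1])))
xh=np.array([np.cos(ya),np.sin(ya)]);print('want mid via geometry', tcp[:2]+80*np.array([np.cos(.2473),np.sin(.2473)]))
# side view level check
s=f['side'];im=s['image'].astype(int);k=((im[...,1]>im[...,0]+60)&(im[...,1]>im[...,2]+30));k[:200]=0;k[260:]=0;k[:,:320]=0;k[:,362:]=0
ys,xs=np.nonzero(k);print('green px',xs.min(),xs.max(),[float(ys[xs==x].mean()) for x in(xs.min()+2,xs.max()-2)])
P=[[*(tcp[:2]-q*np.array([.97,.245])),tcp[2]+5.5] for q in(-30,60)];print(proj(s,P))
E
```

```text
ctr [507.58446078  85.79864698] len 178.5787162841928 w 57.81830285846695 59.597649722440565 yaw 0.2477243642587704
blade len 89.75340991296424 dir 195.70118712060804 want 194.193560554589 mid [505.51131482  85.27230104] tcp [427.19137304  65.98295737 179.08551254]
-75.82047455948059
want mid via geometry [504.75752343  85.56591713]
green px 324 361 [215.0, 217.0]
[[325.53663242 215.0588879 ]
 [360.84819973 216.94340516]]
```

```bash
python3 -m creep '[[[1,0,-8],0],[[2,0,-20],0],[[2,0,-35],0],[[2,0,-50],0],[[2,0,-63],0],[[2,0,-73],0],[[2,0,-81],0],[[2,0,-87],0],[[2,0,-91],0],[[2,0,-93],0]]'
python3 -m creep '[[[0,0,0],0],[[0,0,0],0],[[0,0,0],0],[[0,0,0],0],[[0,0,0],0],[[0,0,0],0],[[0,0,0],0],[[0,0,0],0],[[0,0,0],0],[[0,0,0],0]]'
python3 - <<'E'
from h import *
s=grab('side','s6.png');w=grab('wrist','w6.png')
p=np.hstack([cv2.resize(w['image'],(400,300)),cv2.resize(s['image'][200:320,240:400],(400,300),interpolation=2)])
cv2.imwrite('pics/c6.png',p[:,:,::-1])
E
```

```text
time_s: 17.6
eef_pos: [429.1, 66.0, 85.5]
tool_rot: [-3.118, -0.388, -0.0]
contact_force: [0.3, 0.3, -1.1]
opening: 23.1
gripper_force: 40.0
time_s: 18.6
eef_pos: [429.0, 66.0, 85.6]
tool_rot: [-3.118, -0.388, 0.0]
contact_force: [0.5, 0.9, -0.5]
opening: 22.9
gripper_force: 40.0
```

View pics/c6.png

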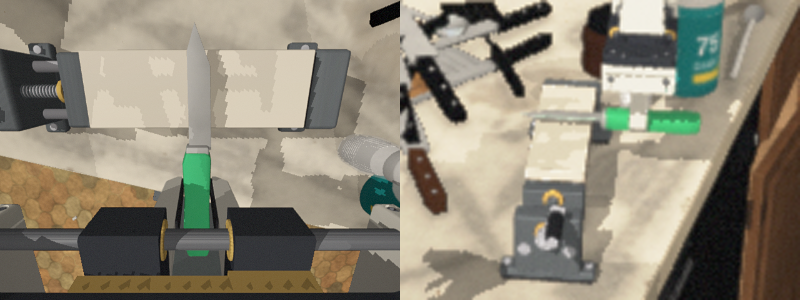

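The blade lies square across the middle of the stone (stone 80 to 312, blade at column 197) and level just above it. Nothing is touching, so I hand in.

```bash
python3 -c "
from workcell import manip
print(manip.job_done())"
```

```text
the job is handed in; nothing more can be done
None
```

The stone is clamped tight, the paring knife is held level and square about 12 mm above its middle, and the job was handed in at about 19 s; the hand-in call returned no verdict.

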